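# Refit the axle clip of a tube roller mixer

## Robot

A 6-joint arm with a two-finger parallel gripper is mounted at the origin on the work surface. World frame = base frame: x ahead of the robot, y to its left, z up, the work surface at z = 0. Lengths are in mm, angles in degrees, forces in N, time in s.
With the tool pointing down it reaches from about 350 to 850 mm from the base axis. Payload 8.1 kg.
Tool frame: the origin (TCP) lies at the very end of the fingers, on their centre line; the grasp point (between the pads) lies 19 mm behind it; z points along the fingers, y is the line along which they close (so a half turn about z gives the same grasp; the last joint's range is limited). The gripper opens to 85 mm and grips with 20 to 120 N. Pads are 22 mm wide; open, the fingers measure 114 mm over their backs; the gripper's body (76 mm by 85 mm) begins 54 mm behind the grasp point. The pads swing forward as they close: fully open they stand 13 mm farther back than shut.
Start: joints at [68.904, 7.471, 85.268, -0, 87.261, -4.893], TCP at [167.405, 576.178, 209.292] pointing down, gripper open.
Joint ranges: [-169.43, 169.43], [-51.17, 129.36], [1.28, 143.12], [-76.62, 256.62], [0, 156.53], [-152.29, 152.29]. Speed limits (degrees/s): [136.94, 136.94, 159.86, 180, 180, 180].

## Interface

Orientations are given as [roll, pitch, yaw] about the fixed x, y, z axes, in that order (R = Rz(yaw) Ry(pitch) Rx(roll)).
In Python, from bench import sense, eyes, job, models gives the robot as it stands. The module is installed in compiled form; this text tells all that it offers.
- The arm moves only by the tool apply_moves, never from a script. Its argument "rows" is a list of rows, each a list of 6 numbers: the shift along the tool's x, y, z in mm, then the turn, a rotation vector about the tool's x, y, z in rad. In form: [[dx, dy, dz, rx, ry, rz], ...]. A call has exactly 5 rows; each row shifts and turns the commanded pose from where the row before left it, along the tool's axes as they then stand; what a row does not reach is not made up. A row lasts 1/8 s, in which the tool goes at most 62.5 mm and 10.7 degrees, less where a joint would pass 70% of its speed; a pose out of reach is approached as far as the arm can. A call is refused whole if a number of a shift passes 62.5 or a number of a turn 0.188, either way. A call with a gripper value outside its range is refused whole. "fingers" is the finger opening in mm, from 0 to 85.4, set as the call begins (left out, the last holds). The fingers move at their own pace and stop on an object; "grip_force" is the grip in N (left out, the last holds). Time passes only in rows, so rows that do not move let the fingers close, or fill a call up. It gives the time, the measured TCP pose, the force, the opening and the grip force at its end, in the units of the state.
- sense(): the state, without advancing time (a new reading comes with each control period).
- eyes.snapshot(name): name is "scene" or "side" or "wrist"; returns (picture, depth): 480x640x3 uint8, red, green, blue; 480x640 float32, mm along the optical axis (not along the pixel's ray), 0 where there is no reading.
- eyes.get_calibration(name): a dict with "intrinsics" (3x3 intrinsics, pixels), "R" (3x3) and "t" (3): a world point X has camera coordinates R X + t; the wrist camera has in their place "mount" (4x4, takes a point from camera to tool coordinates, whose origin is the TCP and whose axes are the flange's). Camera axes: x right, y down, z forward; pixel columns grow to the right and rows downward; lengths in mm; the calibration is good to about 2 mm. A picture is of the moment at which its call begins: read the wrist's pose just before it. get_calibration takes no time and is no camera call.
- job.hand_in(): hands the job in; it is judged then, once.
Trained networks look in the newest picture that a camera, given by its name, has taken for a name from the list of things; names that differ only in an ending like _2 or _b are one class to them, and where a whole thing is asked for, a point or a joint stands for the part that bears it (a point fixed in the world has none). Each returns a list of dicts, best first, with "confidence" (0 to 1); they miss things now and then, are a little off and sometimes report something else, mostly with a low value. They report only what shows in the picture. A call takes as long as a camera call. They do not tell look-alikes from the thing itself.
- models.boxes_of(name, camera): "xyz" ([x, y, z] in mm, in world coordinates, good to about 4 mm: the middle of the surface that is visible of it).
- models.cut_out(name, camera): "pixels" (480x640 bool, what is visible of it).
- models.place_of(name, camera): "xyz" ([x, y, z] in mm, in world coordinates, good to about 4 mm: a listed point, or the origin of a listed thing).
The state is a dict: "time": time; "joint_pos": joint angles; "qd": joint speeds; "joint_efforts": joint torques, N m; "tool_pos": TCP position; "tcp_rot": TCP orientation; "ft_force": force on the tool from outside, world axes, zero at the start; "wrist_torque": the same for the moment, N m; "finger_gap": finger opening in mm; "grip_force": force on a finger pad.
Only numpy, scipy, OpenCV 4.12 (cv2) and the standard library are available. Lean on these libraries where they do the work, as an engineer would, in place of code of your own. Each camera call takes 0.05 s, during which the arm holds its last target. There are 200 camera calls.

## Task

The nearest roller of the tube mixer has slid in because its axle clip is off: draw its axle out by the stub until it stops, so that the groove stands clear of the end plate. Take the one large axle clip from the clip block, hold it tab up against the end plate and press it straight down into the groove until it snaps over the axle and sits fully home, without forcing it. Let go, and leave the small clips and the rest of the bench as they are.

Things in the scene. Friction and masses are not known exactly. Their poses are not given: they have to be found in the camera images.
- mixer: fixed tube roller mixer: four rollers 54 mm apart on steel axles along its y. On its +y end (cover off) a grey end plate, top edge 103 mm above the origin, carries the four axle stubs. Origin: 85 mm under the nearest axle (control panel side), 0 to 8 mm over the bench as the feet are set. x: across the rollers, away from the panel; y: out along the stubs; z up. The other stubs carry clips.
- axle_line (a point): fixed point of the mixer on the nearest axle's centre line, 85 mm above the mixer's origin, axes as the mixer. The end plate (10 mm thick, clamped through slotted holes) has its flat outer face 0 to 12 mm farther out (+y) than this point, different each time and not reported: find it by sight or by touch. The plate's top edge is 18 mm above the axle line; beside the stub the plate is plain.
- roller (a joint): endways position of the nearest roller with its axle (m): 0 = slid fully in, 0.012 = drawn fully out, its shoulder hard against the bearing. It starts between 0 and 0.006, slides stiffly (about 3 N) and stays where it is left. Its stub is a level steel pin of 18 mm diameter that sticks out of the end plate's face 16 mm (at 0) to 28 mm (at 0.012). The next stub lies 54 mm away in +x.
- clip_eye (a point): bore centre of the large axle clip, an open white plastic clip 6 mm thick, 25 mm wide over two sprung jaws that open downwards. y: bore axis; x: across the jaws; z: to the tab. Either face may go against the end plate. It stands 13.5 mm above the slot's floor. Home: this point on the axle's centre line, in the groove, the crown's underside (6 mm above it) resting on the axle.
- clip_tab (a point): place to grip the large clip: 40 mm above clip_eye, same axes. The tab is 16 mm wide along x, 6 mm thick along y and runs from 11 to 50 mm above clip_eye; grip it across the 16 mm, so that fingertips stay more than 18 mm above clip_eye and pass over the end plate.
- clip_block: grey plastic block, fixed, 60 x 136 x 22 mm (x, y, z), with three slots 30 mm long in x and 9 mm wide, 42 mm apart along y, 16 mm deep; a clip stands tab up in each, its x along the block's x. Origin at the centre of the underside.
- small_clip_a_mid (a point): middle of a small white clip, 16 mm wide and 40 mm tall, of another size; leave it. Stands in one of the block's slots.
- small_clip_b_mid (a point): middle of a second such small clip; leave it.
- screwdriver: black-handled screwdriver, 180 mm long, lying on the bench beyond the clip block; leave it.
- end_cover: white cover of the mixer's end, 226 x 98 x 33 mm, lying on the bench; leave it.
- screw_dish: small steel dish with the cover's screws, 85 x 60 x 22 mm; leave it.
- clip_mouth (a point): middle of the large clip's mouth between the flared jaw tips, 12 mm below clip_eye (jaw ends 1.5 mm lower): 17 mm wide at the tips, 9 mm at the lips. Pressed down on the groove, the flares touch with clip_eye 11 mm over the axle, the lips spring over at 5 to 14 N, the push drops away and rises again when home. The 18 mm land is too wide for it. Over 30 N of push damages it; 15 N seats it.
- axle_mid (a point): fixed point of the mixer on the nearest axle's centre line, 150 mm inboard (-y) of axle_line. The axle's groove: 12 mm diameter, 8.5 mm wide, between 18 mm lands; with the axle fully out it runs from 1 mm inside to 7.5 mm outside the plate's face, so that a clip held against the plate lies over it.
- ethanol: white wash bottle, 64 mm diameter, 170 mm tall, standing at the back of the bench; leave it. Origin at the centre of its underside.
- marker: black marker pen, 130 mm long, 14 mm thick, lying on the bench near the robot; leave it.
Mind the look-alikes: they are no part of the job. Leave any blue or green look-alike of the part that bears clip_eye alone.

How it is judged:
By the outcome, as a careful person would: the job done as asked, in the order asked, and still so for the second after the job is handed in, with the robot touching nothing.
It also fails if it takes over 67 s, if anything falls off the work surface, if the arm or the gripper's body presses on something with over 40 N, if the wrist force passes 120 N, or if a joint passes its speed limit or range.

## Working session

There is one attempt and no reset: what is moved stays moved. The work goes in short steps, Python scripts to look and compute and a tool call to move; the robot and the scene stay as the last step left them, time stands still between calls to the robot, and variables do not carry over. Pictures are saved under pics/ and viewed, at most 10 in all, crops included, and the job is handed in when it is done.

Besides the shell and the picture viewer there is one more tool, called as name([rows], argument=value, ...), one row to a line, values as JSON. apply_moves: Moves the arm, as the interface text tells. Its arguments: {"type":"object","properties":{"rows":{"type":"array"},"fingers":{"type":"number"},"grip_force":{"type":"number"}},"required":["rows"]}

```bash
mkdir -p pics
cat > h.py <<'E'
import numpy as np, cv2
from bench import sense, eyes, job, models
from scipy.spatial.transform import Rotation as Ro
def snap(n, f=None):
    s=sense(); p,d=eyes.snapshot(n)
    if f: cv2.imwrite('pics/'+f, p[:,:,::-1])
    return p,d,s
def cam(n,s=None):
    c=eyes.get_calibration(n); K=np.array(c['intrinsics'])
    if n=='wrist':
        M=np.array(c['mount']); T=np.eye(4); T[:3,:3]=Ro.from_euler('xyz',s['tcp_rot'],degrees=True).as_matrix(); T[:3,3]=s['tool_pos']
        W=T@M
    else:
        W=np.eye(4); R=np.array(c['R']); W[:3,:3]=R.T; W[:3,3]=-R.T@np.array(c['t'])
    return K,W
def px2w(K,W,u,v,z):
    p=np.stack([(u-K[0,2])/K[0,0]*z,(v-K[1,2])/K[1,1]*z,z,np.ones_like(z)],-1)
    return (p@W.T)[...,:3]
def w2px(K,W,X):
    q=np.linalg.inv(W)@np.append(X,1); return (K@q[:3])[:2]/q[2]
def cloud(n,d,s=None):
    K,W=cam(n,s); v,u=np.mgrid[:480,:640].astype(float); return px2w(K,W,u,v,d.astype(float))
E
python3 - <<'E'
from h import *
np.set_printoptions(precision=1,suppress=True)
s=sense(); print(s)
ims=[]
for n in ['scene','side','wrist']:
    p,d,s=snap(n,n+'0.png')
    K,W=cam(n,s); print(n,K[0,0],W[:3,3],W[:3,2])
    for t in ['mixer','axle_line','axle_mid','clip_eye','clip_tab','clip_block','small_clip_a_mid','clip_mouth']:
        r=models.place_of(t,n)
        print(t,[(np.round(x['xyz'],1).tolist(),round(x['confidence'],2),w2px(K,W,x['xyz']).round().tolist()) for x in r[:4]])
E
```

```text
{'time': 0.0, 'joint_pos': array([68.9,  7.5, 85.3,  0. , 87.3, -4.9]), 'qd': array([-0. ,  0.1,  0. , -0. ,  0.1, -0. ]), 'joint_efforts': array([ -0. , -56.9, -50.1,  -0. ,   0. ,   0. ]), 'tool_pos': array([167.2, 575.6, 208.2]), 'tcp_rot': array([-179.9,   -0. ,  163.8]), 'ft_force': array([ 0.2,  0.3, -0.3]), 'wrist_torque': array([ 0., -0.,  0.]), 'grip_force': 0.0, 'finger_gap': 85.4094031637095}
scene 568.6409045199406 [1000.5  695.   830.7] [-0.4 -0.5 -0.7]
mixer [([468.8, 32.0, 0.8], 0.74, [324.0, 206.0])]
axle_line [([469.2, 35.5, 87.1], 0.76, [324.0, 176.0])]
axle_mid [([453.6, -121.0, 89.3], 0.91, [283.0, 135.0]), ([470.6, 33.6, 90.1], 0.27, [323.0, 175.0])]
clip_eye [([614.0, 383.7, 8.8], 0.69, [394.0, 357.0]), ([400.8, 272.6, 14.9], 0.53, [433.0, 252.0]), ([533.6, 307.2, 16.9], 0.48, [396.0, 300.0])]
clip_tab [([534.8, 306.0, 55.8], 0.65, [397.0, 286.0]), ([609.4, 383.8, 52.8], 0.52, [398.0, 341.0]), ([402.5, 270.1, 50.8], 0.48, [434.0, 239.0])]
clip_block [([518.7, 265.2, -5.3], 0.82, [385.0, 288.0])]
small_clip_a_mid [([517.7, 267.3, 26.3], 0.5, [387.0, 278.0])]
clip
[... 623 characters left out ...]
.1, 381.5, 49.5], 0.5, [267.0, 184.0]), ([400.1, 271.4, 49.4], 0.44, [221.0, 259.0])]
clip_block [([522.5, 268.5, -1.1], 0.76, [272.0, 244.0]), ([502.2, 473.2, -4.2], 0.5, [208.0, 206.0])]
small_clip_a_mid [([517.5, 268.7, 26.9], 0.47, [269.0, 237.0])]
clip_mouth [([536.0, 306.6, 5.8], 0.71, [265.0, 230.0]), ([399.2, 269.2, 0.5], 0.59, [225.0, 276.0]), ([362.2, 356.8, 0.2], 0.58, [185.0, 263.0]), ([606.6, 387.3, -2.3], 0.41, [266.0, 201.0])]
wrist 332.8169852427665 [100.7 595.1 373.7] [ 0.3 -0.1 -1. ]
mixer []
axle_line []
axle_mid []
clip_eye [([398.2, 270.6, 10.2], 0.78, [151.0, 428.0])]
clip_tab [([395.8, 267.5, 53.7], 0.46, [130.0, 457.0])]
clip_block []
small_clip_a_mid []
clip_mouth []
```

View pics/scene0.png

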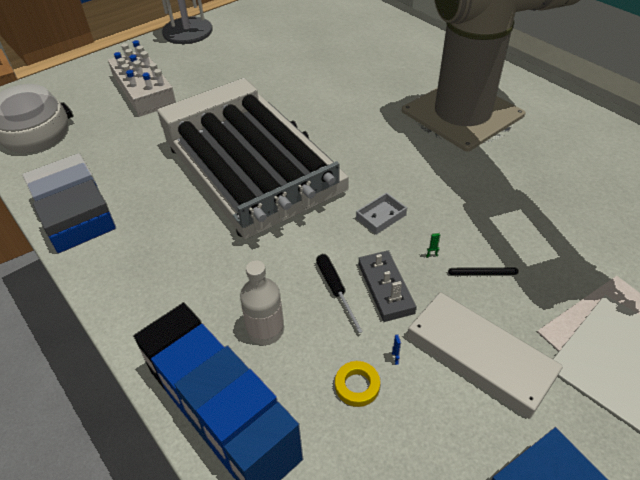

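View pics/side0.png

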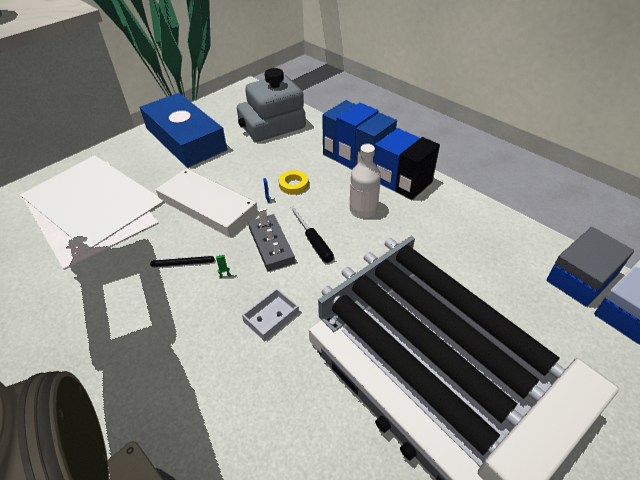

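The scene picture shows the mixer with its end plate at about (300,195) and the nearest stub at about (325,178). Three things could be the large clip: blue at (397,349), green at (433,245), and white in the block's near slot at (397,290). The white one fits: it is white, stands in the block and is taller than the two small ones. I'll confirm in a crop.

Run:
```python
from h import *
np.set_printoptions(precision=1,suppress=True)
p,d,s=snap('scene'); C=cloud('scene',d)
a=cv2.resize(p[160:220,225:355],None,fx=6,fy=6,interpolation=3)[:,:780]
b=cv2.resize(p[235:370,350:450],None,fx=4,fy=4,interpolation=3)
o=np.zeros((600,800,3),np.uint8)
a=cv2.resize(p[155:235,230:360],(480,295),interpolation=3); b=cv2.resize(p[240:370,350:450],(400,520),interpolation=3)
o[:295,:480]=a; o[:520,400:]=b; o[:295,:400]=a[:,80:]
cv2.imwrite('pics/c1.png',o[:,:,::-1])
for n in ['scene','side']:
    if n=='side': p,d,s=snap(n); C=cloud(n,d)
    o=np.array([467.5,34,0]); th=np.radians(-5.4); Rm=Ro.from_euler('z',th).as_matrix()
    M=(C-o)@Rm
    x,y,z=M[...,0],M[...,1],M[...,2]; ok=d>0
    # plate face
    m=ok&(z>60)&(z<102)&(abs(x)<190)&(y>-12)&(y<22)
    P=M[m]; 
    for lo in range(-30,190,20):
        q=P[(P[:,0]>lo)&(P[:,0]<lo+20)]
        if len(q): print(n,lo,len(q),np.percentile(q[:,1],[5,25,50,75,95]),q[:,2].max())
    m=ok&(abs(x)<20)&(y>0)&(y<60)&(z>40)
    print('near stub: n',m.sum()); Q=M[m]
    for lo in range(0,50,3):
        q=Q[(Q[:,1]>=lo)&(Q[:,1]<lo+3)]
        if len(q): print(lo,len(q),'zmax',q[:,2].max(),'x',q[:,0].min(),q[:,0].max())
    # base in front
    m=ok&(abs(x)<45)&(y>0)&(y<50)&(z<70); print('below:',np.percentile(M[m][:,2],[5,50,90,99]))
    # clip
    m=ok&(np.hypot(C[...,0]-536,C[...,1]-306)<22)&(C[...,2]>30); c=C[m]; print('clip',len(c),np.median(c,0),c.max(0),c.min(0))
    t=c[c[:,2]>45]; print(len(t),t.mean(0)); cc=t[:,:2]-t[:,:2].mean(0); w,v=np.linalg.eigh(cc.T@cc/len(t)); print(np.sqrt(w),np.degrees(np.arctan2(v[1,1],v[0,1])))
```

```text
scene -30 88 [2.  3.1 3.8 4.9 6.2] 101.65983113579705
scene -10 164 [ 2.3  4.3  5.7 15.9 21.4] 101.75617251603626
scene 10 134 [1.8 2.9 3.7 4.7 5.7] 101.90695301330516
scene 30 73 [ 1.8  3.2  4.3  6.5 14.8] 101.8212087885712
scene 50 173 [ 2.   3.6  6.3 11.1 19.4] 101.80235585134778
scene 70 131 [1.1 2.7 3.6 4.4 5.9] 101.56500003454403
scene 90 87 [ 2.1  4.2  6.6 11.2 19.7] 101.9455039349831
scene 110 192 [ 1.7  3.3  4.6  8.9 15.8] 101.93360033000545
scene 130 118 [1.6 2.4 3.3 4.5 6.1] 101.71797983170484
scene 150 146 [ 2.2  4.6  9.1 13.  20.4] 101.89206963647621
scene 170 176 [1.2 2.4 3.6 4.4 6.8] 101.95416165140091
near stub: n 364
0 92 zmax 108.40514832139525 x -19.81889453195354 19.643701825323596
3 171 zmax 107.77630386623377 x -19.819724913205974 19.87011056668505
6 17 zmax 105.42922364897254 x -10.827573076081672 15.751958129612559
9 10 zmax 97.17311757133598 x -7.362769366577775 6.373703886904077
12 12 zmax 97.61608607463063 x -8.229187106342955 7.4476040711607245
15 13 zmax 99.32665296126925 x -3.3102690021470806 6.653945778479376
18 15 zmax 98.73843329381248 x -11.169840814
[... 978 characters left out ...]
ub: n 101
0 34 zmax 106.76348773779125 x -18.85865024453187 19.6189125386872
3 4 zmax 103.19760691249041 x -18.872009644001377 16.30001913568114
6 3 zmax 97.64976281571307 x -6.073343681342268 0.544356653693986
9 12 zmax 97.33074265562891 x -8.63055890639084 4.288089731630177
12 12 zmax 96.78807353207628 x -11.114111490601779 5.356123451208605
15 17 zmax 97.47980839958609 x -10.333147731635258 5.34365279317326
18 18 zmax 96.4739426567736 x -11.31091995490401 5.212120012163242
21 1 zmax 93.94876964049956 x -3.7650392200474743 -3.7650392200474743
below: [-2.1 -0.1  1.3 57.3]
clip 113 [534.7 304.8  52. ] [543.3 313.2  71.7] [527.1 300.9  30.3]
75 [534.9 304.9  58.2]
[2.  4.7] 157.40489023007976
```

View pics/c1.png

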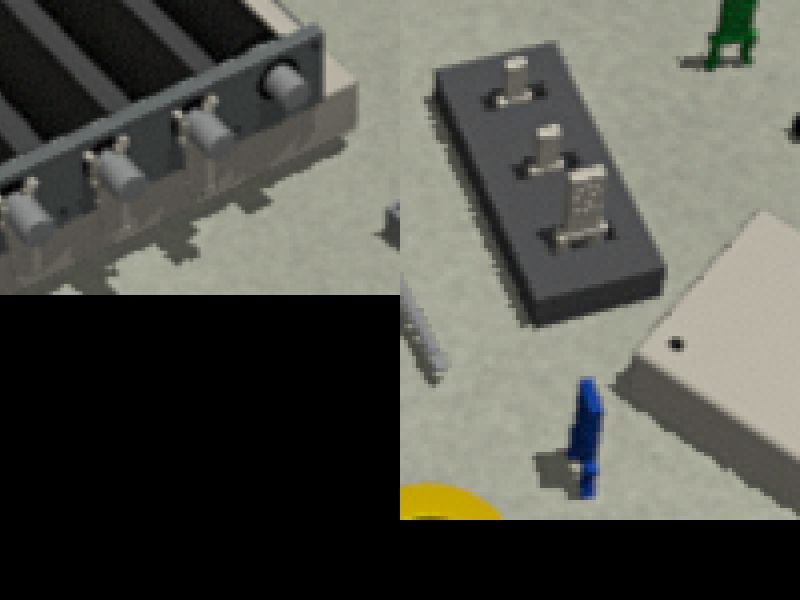

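The crop shows the near stub bare at (288,88), with the other stubs clipped. The white 16 mm wide tab at (585,200) in the block's near slot is the large clip. The blue and green ones stand outside the block. The two cameras agree on the plate face, about 3.6 mm out from my axle_line estimate. Next I plan the approach.

```bash
cat >> h.py <<'E'
def plan(X,rpy,N,dec=1):
    s=sense(); p=np.array(s['tool_pos']); R=Ro.from_euler('xyz',s['tcp_rot'],degrees=True); Rt=Ro.from_euler('xyz',rpy,degrees=True)
    rv=(R.inv()*Rt).as_rotvec(); st=Ro.from_rotvec(rv/N); d=(np.array(X)-p)/N
    print('delta world',(d*N).round(2),'rotvec/N',(rv/N).round(4))
    for i in range(N):
        print((R.inv().apply(d)).round(dec).tolist()+(rv/N).round(4).tolist()); R=R*st
E
python3 -c "
from h import *
plan([468.2,51.6,190],[180,0,84.6],15)"
```

```text
delta world [ 300.81 -524.59  -19.3 ] rotvec/N [-0.     -0.      0.0922]
[-29.0, -28.0, 1.3, -0.0, -0.0, 0.0922]
[-31.5, -25.2, 1.3, -0.0, -0.0, 0.0922]
[-33.7, -22.2, 1.3, -0.0, -0.0, 0.0922]
[-35.6, -19.0, 1.3, -0.0, -0.0, 0.0922]
[-37.2, -15.7, 1.3, -0.0, -0.0, 0.0922]
[-38.4, -12.2, 1.3, -0.0, -0.0, 0.0922]
[-39.4, -8.6, 1.3, -0.0, -0.0, 0.0922]
[-40.0, -4.9, 1.3, -0.0, -0.0, 0.0922]
[-40.3, -1.2, 1.3, -0.0, -0.0, 0.0922]
[-40.2, 2.5, 1.3, -0.0, -0.0, 0.0922]
[-39.8, 6.2, 1.3, -0.0, -0.0, 0.0922]
[-39.1, 9.8, 1.3, -0.0, -0.0, 0.0922]
[-38.0, 13.4, 1.3, -0.0, -0.0, 0.0922]
[-36.6, 16.8, 1.3, -0.0, -0.0, 0.0922]
[-34.9, 20.1, 1.3, -0.0, -0.0, 0.0922]
```

apply_moves([
  [-29,-28,1.3,0,0,0.0922],
  [-31.5,-25.2,1.3,0,0,0.0922],
  [-33.7,-22.2,1.3,0,0,0.0922],
  [-35.6,-19,1.3,0,0,0.0922],
  [-37.2,-15.7,1.3,0,0,0.0922],
], fingers=40, grip_force=40)

```text
time: 2.08
tool_pos: [268.3, 400.1, 202.9]
tcp_rot: [180.0, 0.0, 137.2]
ft_force: [0.4, 0.1, -0.4]
finger_gap: 40.0
grip_force: 0.0
```

apply_moves([
  [-38.4,-12.2,1.3,0,0,0.0922],
  [-39.4,-8.6,1.3,0,0,0.0922],
  [-40,-4.9,1.3,0,0,0.0922],
  [-40.3,-1.2,1.3,0,0,0.0922],
  [-40.2,2.5,1.3,0,0,0.0922],
])

```text
time: 2.7
tool_pos: [368.5, 225.2, 196.5]
tcp_rot: [180.0, -0.0, 110.8]
ft_force: [0.2, 0.7, 0.2]
finger_gap: 39.8
grip_force: 0.0
```

apply_moves([
  [-39.8,6.2,1.3,0,0,0.0922],
  [-39.1,9.8,1.3,0,0,0.0922],
  [-38,13.4,1.3,0,0,0.0922],
  [-36.6,16.8,1.3,0,0,0.0922],
  [-34.9,20.1,1.3,0,0,0.0922],
])

```text
time: 3.32
tool_pos: [468.7, 50.2, 190.0]
tcp_rot: [180.0, -0.0, 84.4]
ft_force: [1.2, -0.4, -1.1]
finger_gap: 39.7
grip_force: 0.0
```

Run:
```python
from h import *
np.set_printoptions(precision=1,suppress=True)
p,d,s=snap('wrist','w1.png'); print(s['tool_pos'],s['tcp_rot'],s['ft_force'],s['finger_gap'],s['time'])
C=cloud('wrist',d,s); K,W=cam('wrist',s)
print(W[:3,3],W[:3,2])
o=np.array([467.5,34,0]); Rm=Ro.from_euler('z',-5.4,degrees=True).as_matrix(); M=(C-o)@Rm
ok=(d>0)&(abs(M[...,0])<60)&(M[...,1]>-30)&(M[...,1]<40)&(M[...,2]>40)&(M[...,2]<125)
print(ok.sum())
P=M[ok]
for lo in range(-30,36,2):
    q=P[(P[:,1]>=lo)&(P[:,1]<lo+2)&(abs(P[:,0])<16)]
    if len(q): 
        t=q[q[:,2]>q[:,2].max()-8]; print(lo,len(q),'zmax',np.percentile(q[:,2],95),'x',t[:,0].min(),t[:,0].max())
for n in ['axle_line','mixer']:
    print([(x['xyz'],x['confidence']) for x in models.place_of(n,'wrist')])
plan([468.2,51.6,120],[180,0,84.6],5)
```

```text
[468.7  50.2 190. ] [180.   -0.   84.4] [ 1.2 -0.4 -1.1] 39.70915310630446 3.325
[474.6 118.4 354.4] [-0.  -0.3 -1. ]
6804
-30 79 zmax 105.03633893489582 x -15.87718522100407 11.685359219721539
-28 80 zmax 104.87713596539857 x -15.848967980947105 10.846776562656604
-26 86 zmax 104.73064084724663 x -15.809900056003233 10.789948348236413
-24 84 zmax 104.77082472285707 x -15.706150517041436 9.926953793064891
-22 85 zmax 104.82178417019304 x -15.724491936804139 10.746583122247765
-20 87 zmax 104.59719436703908 x -15.666987099743181 10.749787721988119
-18 281 zmax 104.32164290994893 x -15.557299586040697 10.721008726976486
-16 68 zmax 100.69520345656707 x -14.773108085105967 10.762508261309868
-14 47 zmax 96.11659692217641 x -10.902836932112006 5.9961779837346105
-12 40 zmax 96.21571141893695 x -10.87421250642444 5.092384578811277
-10 4 zmax 96.43940060123509 x -3.2566237197143453 1.6880708194822183
-8 6 zmax 104.18187848983337 x -3.97105919001169 15.995067024019148
-6 109 zmax 105.48484781891726 x -15.947706144706261 15.94007063057158
-4 90 zmax 105.8186924119331 x -15.898374275444423 15
[... 535 characters left out ...]
0.579431660663065 5.924524631797369
14 51 zmax 96.34218860967599 x -10.536633601552602 5.049777176705575
16 51 zmax 95.75086428369485 x -10.492424919816228 5.0241868894173365
18 56 zmax 96.11583998942662 x -11.351803276030827 5.896687382637167
20 114 zmax 95.5403970486013 x -10.481938282507235 5.049667431439715
22 1 zmax 94.53701762855053 x -0.6734697877890248 -0.6734697877890248
[([464.1, 34.3, 91.9], 0.9)]
[([465.7, 35.7, 2.4], 0.63)]
delta world [ -0.2   1.5 -69.7] rotvec/N [-0.  0. -0.]
[0.3, -0.1, 13.9, -0.0001, 0.0, -0.0007]
[0.3, -0.1, 13.9, -0.0001, 0.0, -0.0007]
[0.3, -0.1, 13.9, -0.0001, 0.0, -0.0007]
[0.3, -0.1, 13.9, -0.0001, 0.0, -0.0007]
[0.3, -0.1, 13.9, -0.0001, 0.0, -0.0007]
```

View pics/w1.png

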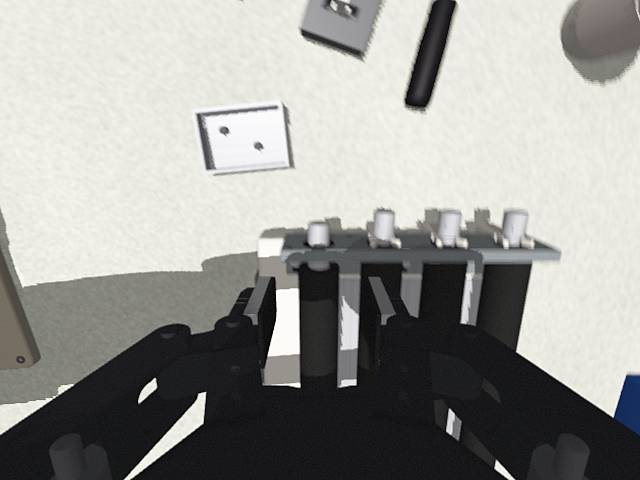

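The wrist picture shows the bare nearest stub at (318,235), shorter than its neighbours. Its centre is at local x about -2.7, its tip about 18 mm from the face, and the axle height about 87.4. Now I lower over it.

apply_moves([
  [0.3,-0.5,14,0,0,-0.0007],
  [0.3,-0.5,14,0,0,-0.0007],
  [0.3,-0.5,14,0,0,-0.0007],
  [0.3,-0.5,14,0,0,-0.0007],
  [0.3,-0.4,14,0,0,-0.0007],
])

```text
time: 4.1
tool_pos: [465.5, 53.5, 118.6]
tcp_rot: [-180.0, 0.0, 84.8]
ft_force: [0.1, 0.6, 0.5]
finger_gap: 40.2
grip_force: 0.0
```

apply_moves([
  [0,0,13,0,0,0],
  [0,0,13,0,0,0],
  [0,0,12,0,0,0],
  [0,0,8,0,0,0],
  [0,0,6,0,0,0],
])

```text
time: 4.72
tool_pos: [465.7, 53.2, 67.3]
tcp_rot: [-180.0, 0.0, 84.8]
ft_force: [-0.3, -0.2, 1.0]
finger_gap: 40.3
grip_force: 0.0
```

apply_moves([
  [0,0,0,0,0,0],
  [0,0,0,0,0,0],
  [0,0,0,0,0,0],
  [0,0,0,0,0,0],
  [0,0,0,0,0,0],
], fingers=10)

```text
time: 5.35
tool_pos: [467.3, 53.1, 68.5]
tcp_rot: [179.8, -0.0, 84.8]
ft_force: [6.0, -1.0, -5.8]
finger_gap: 12.7
grip_force: 34.6
```

Run:
```python
from h import *
s=sense(); print(s['finger_gap'],s['ft_force'],s['wrist_torque'],s['tool_pos'])
p,d,s=snap('wrist'); q,d2,_=snap('scene')
o=np.zeros((600,800,3),np.uint8)
o[:,:400]=cv2.resize(p[180:480,220:420],(400,600),interpolation=3)
o[:400,400:]=cv2.resize(q[130:230,270:370],(400,400),interpolation=3)
cv2.imwrite('pics/c2.png',o[:,:,::-1])
s=sense(); print(s['finger_gap'],s['ft_force'],s['wrist_torque'],s['tool_pos'])
```

```text
12.666370363529255 [ 6.00423836 -0.9825168  -5.76380169] [-0.08074899 -1.00747482 -0.01759551] [467.2874161   53.07158061  68.47702213]
12.78418738557042 [ 6.18250615 -0.90482712 -6.00802762] [-0.10077826 -0.98580947  0.01162659] [467.29057965  53.0458004   68.4786881 ]
```

View pics/c2.png

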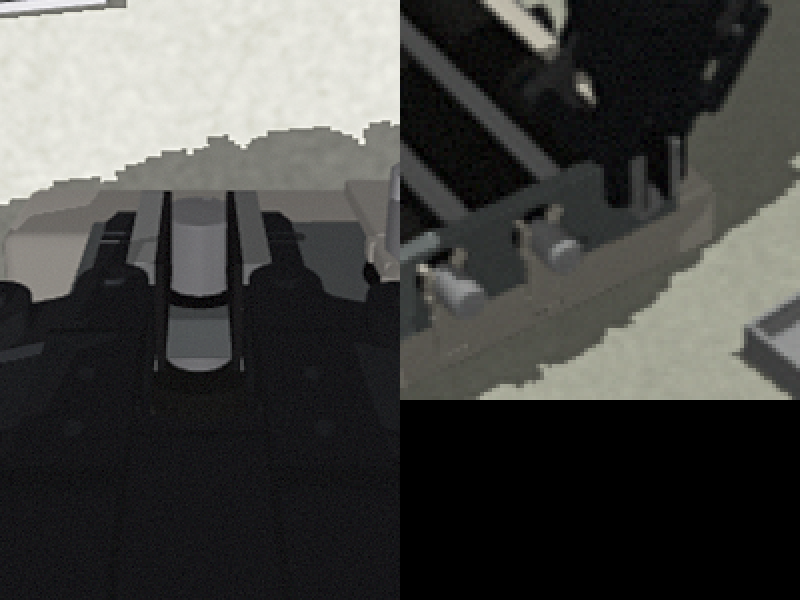

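The picture shows the stub at (198,240) in the left crop, sitting between the two pads. The grip is good, so I pull out along +tool x.

apply_moves([
  [0,1.2,0,0,0,0],
  [1.5,0,0,0,0,0],
  [2,0,0,0,0,0],
  [2,0,0,0,0,0],
  [2,0,0,0,0,0],
])

```text
time: 6.08
tool_pos: [468.1, 60.7, 68.3]
tcp_rot: [179.9, 0.0, 84.8]
ft_force: [0.1, -3.0, 5.2]
finger_gap: 12.3
grip_force: 38.5
```

apply_moves([
  [1,0,0,0,0,0],
  [1,0,0,0,0,0],
  [1,0,0,0,0,0],
  [0,0,0,0,0,0],
  [0,0,0,0,0,0],
])

```text
time: 6.7
tool_pos: [468.3, 62.9, 68.2]
tcp_rot: [180.0, 0.1, 84.8]
ft_force: [0.0, -7.4, 5.8]
finger_gap: 12.3
grip_force: 38.7
```

apply_moves([
  [0.7,0,0,0,0,0],
  [0.7,0,0,0,0,0],
  [0.6,0,0,0,0,0],
  [0,0,0,0,0,0],
  [0,0,0,0,0,0],
])

```text
time: 7.32
tool_pos: [468.3, 63.1, 68.2]
tcp_rot: [180.0, 0.3, 84.7]
ft_force: [-1.3, -15.4, 6.8]
finger_gap: 12.6
grip_force: 38.9
```

apply_moves([
  [0.7,0,0,0,0,0],
  [0.7,0,0,0,0,0],
  [0.6,0,0,0,0,0],
  [0,0,0,0,0,0],
  [0,0,0,0,0,0],
])

```text
time: 7.95
tool_pos: [468.4, 63.2, 68.2]
tcp_rot: [180.0, 0.4, 84.7]
ft_force: [-2.6, -24.6, 8.5]
finger_gap: 12.3
grip_force: 39.1
```

Hard stop reached: the axle has travelled 10 mm and the force climbs without further motion. I'll relax the pull, open the fingers and rise.

apply_moves([
  [-1.5,0,0,0,0,0],
  [-1.5,0,0,0,0,0],
  [0,0,0,0,0,0],
  [0,0,0,0,0,0],
  [0,0,0,0,0,0],
])

```text
time: 8.57
tool_pos: [468.3, 63.0, 68.2]
tcp_rot: [180.0, 0.2, 84.7]
ft_force: [-1.1, -12.2, 6.4]
finger_gap: 12.9
grip_force: 38.8
```

apply_moves([
  [0,0,0,0,0,0],
  [0,0,0,0,0,0],
  [0,0,0,0,0,0],
  [0,0,-5,0,0,0],
  [0,0,-15,0,0,0],
], fingers=42)

```text
time: 9.2
tool_pos: [467.2, 64.7, 87.7]
tcp_rot: [-179.9, 0.0, 84.8]
ft_force: [0.1, 0.1, -0.7]
finger_gap: 41.9
grip_force: 0.0
```

apply_moves([
  [0,0,-20,0,0,0],
  [0,0,-22,0,0,0],
  [0,0,-22,0,0,0],
  [0,0,-22,0,0,0],
  [0,0,-22,0,0,0],
])

```text
time: 9.82
tool_pos: [468.2, 64.6, 197.9]
tcp_rot: [179.9, -0.0, 84.8]
ft_force: [0.2, 0.1, -0.5]
finger_gap: 41.8
grip_force: 0.0
```

Run:
```python
from h import *
np.set_printoptions(precision=1,suppress=True)
p,d,s=snap('wrist','w2.png'); print(s['tool_pos'],s['tcp_rot'],s['ft_force'],s['finger_gap'],s['time'])
C=cloud('wrist',d,s)
o=np.array([467.5,34,0]); Rm=Ro.from_euler('z',-5.4,degrees=True).as_matrix(); M=(C-o)@Rm
ok=(d>0)&(abs(M[...,0])<60)&(M[...,1]>-30)&(M[...,1]<45)&(M[...,2]>40)&(M[...,2]<125)
P=M[ok]
for lo in range(-8,42,1):
    q=P[(P[:,1]>=lo)&(P[:,1]<lo+1)&(abs(P[:,0]+2)<3)]
    r=P[(P[:,1]>=lo)&(P[:,1]<lo+1)&(P[:,0]>-23)&(P[:,0]<-12)]
    if len(q): print(lo,len(q),'zmed',np.percentile(q[:,2],[5,50,95]), 'beside',np.percentile(r[:,2],[5,50,95]) if len(r) else '')
m=ok&(M[...,1]>14)&(M[...,1]<28)&(abs(M[...,0]+2)<14)&(M[...,2]>75); Q=M[m]
for lo in range(14,28,2):
    q=Q[(Q[:,1]>=lo)&(Q[:,1]<lo+2)]; print(lo,q[:,0].min(),q[:,0].max())
# side cloud to refine clip tab
for n in ['scene','side']:
    p,d,_=snap(n)
    print(n,[(np.round(x['xyz'],1),round(x['confidence'],2)) for x in models.place_of('clip_tab',n)])
plan([537,307,190],[180,0,67],10)
```

```text
[468.2  64.6 197.9] [179.9  -0.   84.8] [ 0.2  0.1 -0.5] 41.779190400365245 9.825
-8 9 zmed [103.5 104.  104.5] beside [102.1 102.1 102.1]
-7 7 zmed [103.7 104.1 105.1] beside [103.9 104.2 104.4]
-6 5 zmed [103.9 104.8 105. ] beside [104.2 104.7 105.6]
-5 13 zmed [103.  104.7 105.9] beside [103.9 104.7 105.3]
-4 5 zmed [104.4 104.8 105. ] beside [103.9 104.8 106. ]
-3 8 zmed [103.6 104.9 105.7] beside [103.9 104.5 105.9]
-2 7 zmed [103.9 104.5 105.1] beside [103.7 104.7 105.8]
-1 7 zmed [104.4 104.7 105.6] beside [103.7 104.8 105.9]
0 9 zmed [103.7 105.  106. ] beside [103.4 104.3 105.3]
1 7 zmed [104.3 104.3 105. ] beside [103.6 104.6 105.8]
2 10 zmed [101.8 104.7 105.5] beside [ 95.1 104.5 105.1]
3 33 zmed [ 93.3  99.8 105. ] beside [ 58.1  82.  102.8]
4 18 zmed [ 91.4  93.1 100.5] beside [82.4 91.  98.3]
5 6 zmed [91.  92.2 92.5] beside 
6 7 zmed [91.3 93.3 93.5] beside 
7 7 zmed [91.9 92.2 92.8] beside 
8 8 zmed [91.5 92.3 92.5] beside 
9 9 zmed [91.4 91.8 93. ] beside 
10 4 zmed [91.9 93.3 94.4] beside 
11 2 zmed [94.1 94.4 94.8] beside 
12 11 zmed [94.2 95.4 96.2] beside 
13 6 
[... 987 characters left out ...]
 0.63), (array([609.9, 379.1,  49. ]), 0.59), (array([403.3, 265.5,  49.1]), 0.45)]
side [(array([ 454.6, -115.3,   89. ]), 0.67), (array([401.2, 267.9,  49.2]), 0.65), (array([609.4, 382. ,  51.6]), 0.59), (array([537.6, 308.4,  58.1]), 0.49), (array([466.1,  33. ,   2. ]), 0.27)]
delta world [ 69.2 242.4  -5.5] rotvec/N [-0. -0.  0.]
[24.8, 4.7, 0.6, -0.0, -0.0, 0.031]
[24.9, 3.9, 0.6, -0.0, -0.0, 0.031]
[25.0, 3.1, 0.6, -0.0, -0.0, 0.031]
[25.1, 2.4, 0.6, -0.0, -0.0, 0.031]
[25.2, 1.6, 0.6, -0.0, -0.0, 0.031]
[25.2, 0.8, 0.6, -0.0, -0.0, 0.031]
[25.2, 0.0, 0.6, -0.0, -0.0, 0.031]
[25.2, -0.8, 0.6, -0.0, -0.0, 0.031]
[25.2, -1.5, 0.6, -0.0, -0.0, 0.031]
[25.1, -2.3, 0.6, -0.0, -0.0, 0.031]
```

The groove is now clear: 92 mm high from the face (y about 3.4) to the outer land at about 11, and the stub tip is at about 31, so the axle is fully out. On to the clip.

apply_moves([
  [24.8,4.7,0.6,0,0,0.028],
  [24.9,3.9,0.6,0,0,0.028],
  [25,3.1,0.6,0,0,0.028],
  [25.1,2.4,0.6,0,0,0.028],
  [25.2,1.6,0.6,0,0,0.028],
], fingers=36)

```text
time: 10.7
tool_pos: [501.3, 186.6, 191.2]
tcp_rot: [-179.9, 0.1, 76.7]
ft_force: [0.3, 0.5, 0.2]
finger_gap: 36.0
grip_force: 0.0
```

apply_moves([
  [25.2,0.8,5,0,0,0.028],
  [25.2,0,5,0,0,0.028],
  [25.2,-0.8,5,0,0,0.028],
  [25.2,-1.5,5,0,0,0.028],
  [25.1,-2.3,5,0,0,0.028],
])

```text
time: 11.32
tool_pos: [533.3, 308.4, 165.8]
tcp_rot: [-179.9, 0.1, 68.7]
ft_force: [0.2, 0.2, 0.3]
finger_gap: 35.8
grip_force: 0.0
```

Run:
```python
from h import *
np.set_printoptions(precision=1,suppress=True)
p,d,s=snap('wrist','w3.png'); print(s['tool_pos'],s['tcp_rot'],s['ft_force'],s['finger_gap'],s['time'])
C=cloud('wrist',d,s)
m=(d>0)&(np.hypot(C[...,0]-537,C[...,1]-307)<18)&(C[...,2]>50)&(C[...,2]<85)
c=C[m]; print(len(c),c.min(0),c.max(0)); t=c[c[:,2]>64]; print(len(t),t.mean(0))
r=cv2.minAreaRect(t[:,:2].astype(np.float32)); print('top',r)
r=cv2.minAreaRect(c[:,:2].astype(np.float32)); print('all',r)
# block top outline
b=(d>0)&(np.hypot(C[...,0]-521,C[...,1]-268)<85)&(abs(C[...,2]-22)<5)
r=cv2.minAreaRect(C[b][:,:2].astype(np.float32)); print('block',r)
for n in ['clip_tab','clip_eye','clip_block']:
    print(n,[(np.round(x['xyz'],1),round(x['confidence'],2)) for x in models.place_of(n,'wrist')])
```

```text
[533.3 308.4 165.8] [-179.9    0.1   68.7] [0.2 0.2 0.3] 35.83918817154376 11.325
233 [528.4 302.   50.1] [544.3 312.8  68.4]
149 [536.6 307.4  66.8]
top ((536.3569946289062, 307.1395568847656), (6.678198337554932, 15.825401306152344), 65.94244384765625)
all ((536.3343505859375, 307.3066711425781), (7.053548336029053, 15.939962387084961), 66.75442504882812)
block ((545.2941284179688, 257.22674560546875), (137.010498046875, 116.30997467041016), 66.66437530517578)
clip_tab [(array([536.4, 308.5,  61.6]), 0.96), (array([398.5, 268.3,  52. ]), 0.84), (array([612.8, 380.4,  54.1]), 0.55)]
clip_eye [(array([607.6, 383.6,  13.2]), 0.62), (array([398.7, 270.7,  10.6]), 0.6)]
clip_block [(array([520.8, 265.6,  -1.3]), 0.62)]
```

View pics/w3.png

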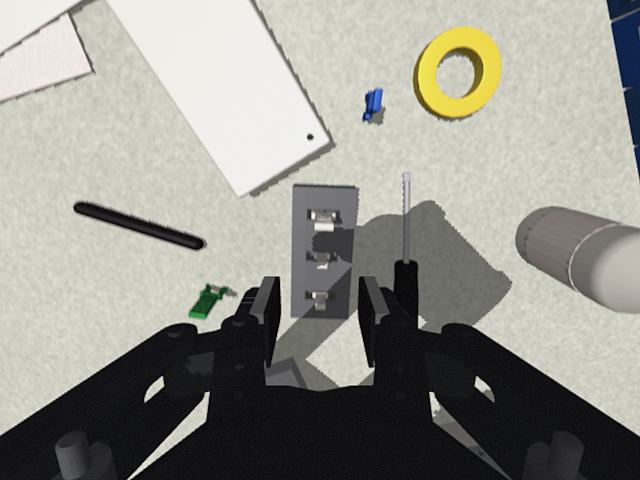

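The wrist picture shows the large clip at (323,220) in the block's far slot, with the small clips at (322,260) and (320,298). The tab centre and yaw are consistent, so I align and descend.

```bash
python3 -c "
from h import *
plan([537.1,306.9,120],[180,0,66.6],5)"
```

```text
delta world [  3.96  -0.7  -46.26] rotvec/N [-0.0003  0.0004  0.0076]
[0.2, 0.8, 9.2, -0.0003, 0.0004, 0.0076]
[0.2, 0.8, 9.3, -0.0003, 0.0004, 0.0076]
[0.2, 0.8, 9.3, -0.0003, 0.0004, 0.0076]
[0.2, 0.8, 9.3, -0.0003, 0.0004, 0.0076]
[0.2, 0.8, 9.3, -0.0003, 0.0004, 0.0076]
```

apply_moves([
  [0.2,0.8,9.3,0,0,0.0076],
  [0.2,0.8,9.3,0,0,0.0076],
  [0.2,0.8,9.3,0,0,0.0076],
  [0.2,0.8,9.3,0,0,0.0076],
  [0.2,0.8,9.3,0,0,0.0076],
])

```text
time: 12.15
tool_pos: [538.1, 307.2, 120.5]
tcp_rot: [-180.0, 0.0, 66.5]
ft_force: [-0.2, -0.1, -0.2]
finger_gap: 36.0
grip_force: 0.0
```

apply_moves([
  [0,0,17,0,0,0],
  [0,0,17,0,0,0],
  [0,0,17,0,0,0],
  [0,0,17,0,0,0],
  [0,0,10,0,0,0],
])

```text
time: 12.78
tool_pos: [537.4, 307.0, 41.5]
tcp_rot: [-179.9, 0.1, 66.5]
ft_force: [0.8, 0.2, 0.0]
finger_gap: 36.1
grip_force: 0.0
```

apply_moves([
  [0,0,0,0,0,0],
  [0,0,0,0,0,0],
  [0,0,0,0,0,0],
  [0,0,0,0,0,0],
  [0,0,0,0,0,0],
], fingers=4, grip_force=60)

```text
time: 13.4
tool_pos: [538.3, 307.4, 43.6]
tcp_rot: [180.0, -0.0, 66.5]
ft_force: [-0.2, 0.7, -0.3]
finger_gap: 9.4
grip_force: 58.6
```

apply_moves([
  [0,0,-3,0,0,0],
  [0,0,-10,0,0,0],
  [0,0,-20,0,0,0],
  [0,0,-30,0,0,0],
  [0,0,-40,0,0,0],
])

```text
time: 14.02
tool_pos: [537.7, 307.2, 148.0]
tcp_rot: [-180.0, 0.0, 66.5]
ft_force: [1.4, 0.1, 0.5]
finger_gap: 9.4
grip_force: 58.6
```

Run:
```python
from h import *
np.set_printoptions(precision=2,suppress=True)
s=sense(); print(s['ft_force'],s['tool_pos'],s['finger_gap'])
p,d,s=snap('wrist','w4.png'); C=cloud('wrist',d,s)
q,d2,_=snap('scene'); q2,d3,_=snap('side')
T=Ro.from_euler('xyz',s['tcp_rot'],degrees=True)
L=T.inv().apply((C-s['tool_pos']).reshape(-1,3)).reshape(C.shape)
m=(d>0)&(abs(L[...,0])<15)&(abs(L[...,1])<9)&(L[...,2]>-45)&(L[...,2]<40)
c=L[m]; print(len(c)); 
for lo in range(-45,40,5):
    t=c[(c[:,2]>=lo)&(c[:,2]<lo+5)]
    if len(t): print(lo,len(t),t.min(0),t.max(0))
for n,dd in [('scene',d2),('side',d3)]:
    C2=cloud(n,dd); L=T.inv().apply((C2-s['tool_pos']).reshape(-1,3)).reshape(C.shape)
    m=(dd>0)&(abs(L[...,0])<12)&(abs(L[...,1])<16)&(L[...,2]>2)&(L[...,2]<50); c=L[m]
    for lo in range(0,45,5):
        t=c[(c[:,2]>=lo)&(c[:,2]<lo+5)]
        if len(t): print(n,lo,len(t),t.min(0),t.max(0))
K,W=cam('scene'); u,v=w2px(K,W,s['tool_pos']).astype(int); K,W=cam('side'); u2,v2=w2px(K,W,s['tool_pos']).astype(int)
o=np.zeros((600,800,3),np.uint8)
o[:400,:400]=cv2.resize(q[max(0,v-50):v+50,u-50:u+50],(400,400),interpolation=3)
o[:400,400:]=cv2.resize(q2[max(0,v2-50):v2+50,u2-50:u2+50],(400,400),interpolation=3)
cv2.imwrite('pics/c4.png',o[:400,:,::-1])
```

```text
[1.44 0.07 0.5 ] [537.74 307.2  147.98] 9.419901997375364
1760
-45 186 [-11.72  -8.87 -44.94] [ 11.75   8.95 -40.03]
-40 139 [ -0.29  -8.96 -40.  ] [ 11.15   8.91 -35.02]
-35 101 [-11.12  -8.9  -34.98] [ 11.17   8.97 -30.01]
-30 181 [-10.98  -8.78 -29.98] [ 11.25   8.97 -25.  ]
-25 292 [ -3.83  -5.35 -25.  ] [ 10.06   6.45 -20.06]
-20 81 [  1.79  -5.15 -19.92] [  3.39   3.97 -15.3 ]
-15 80 [  1.92  -5.27 -15.  ] [  3.31   4.19 -10.16]
-10 86 [ 2.05 -6.98 -9.87] [ 3.3   5.86 -5.05]
-5 117 [ 1.4  -8.71 -4.92] [ 3.23  7.05 -0.03]
0 94 [ 1.64 -8.41  0.07] [2.94 7.15 4.99]
5 88 [ 1.81 -8.6   5.12] [3.05 6.94 9.93]
10 100 [-2.78 -8.87 10.12] [ 2.92  8.94 15.  ]
15 92 [-2.98 -8.97 15.01] [ 2.87  9.   19.87]
20 33 [ 1.17 -8.7  20.06] [ 2.7   8.53 24.94]
25 62 [-1.18 -8.9  25.09] [ 2.92  8.96 29.99]
30 26 [-1.73 -8.41 30.1 ] [ 2.74  8.49 34.96]
35 2 [ 1.94  7.31 35.29] [ 2.23  8.62 36.44]
scene 0 13 [ 3.41 -7.39  2.48] [ 6.99 13.6   4.96]
scene 5 36 [-0.95 -9.42  5.04] [ 7.85 14.28  9.93]
scene 10 14 [ 0.29 -6.92 10.23] [ 7.47 13.   14.59]
scene 15 20 [ 1.11 -6.03 16.31] [ 7.94 12.6  19.8 ]
scene 20 17 [-1.09 -7.79 20.5 ] [ 7.35 14.04 24.75]
scene 25 4 [ 3.57 -6.54 25.01] [ 6.05 13.43 29.99]
side 0 9 [-2.13 -5.64  2.3 ] [3.22 9.79 4.88]
side 5 24 [-1.63 -9.15  5.  ] [ 3.86 12.65  9.9 ]
side 10 13 [-1.13 -9.15 10.05] [ 1.86 11.32 13.58]
side 15 13 [-2.44 -5.97 15.02] [ 3.18 10.97 19.86]
side 20 12 [-1.28 -8.46 20.07] [ 7.19 12.   24.44]
side 25 12 [ 0.28 -9.69 25.02] [ 6.59 13.8  29.82]
side 30 1 [ 2.85 -6.99 32.  ] [ 2.85 -6.99 32.  ]
```

View pics/c4.png

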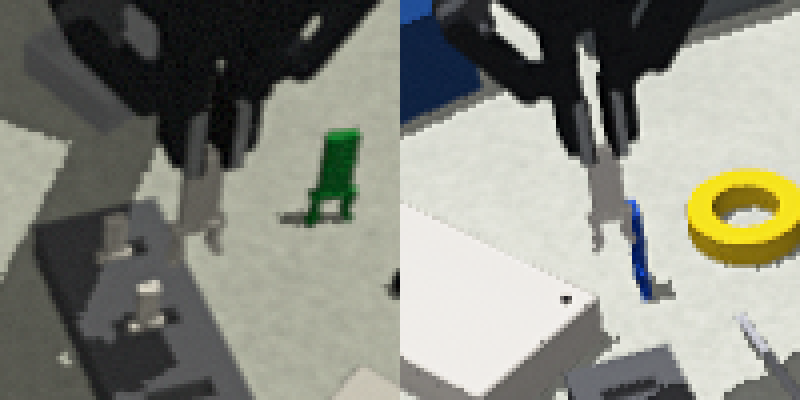

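Both crops show the clip held upright and square, with its jaws hanging free. Its eye is about 24 mm below the TCP. Next I carry it above the groove, a little outboard of the plate.

```bash
python3 -c "
from h import *
plan([466.7,46.1,165],[180,0,84.6],10)"
```

```text
delta world [ -73.99 -262.45   13.25] rotvec/N [ 0.0006 -0.0005 -0.0315]
[-27.0, 3.7, -1.5, 0.0006, -0.0005, -0.0315]
[-27.1, 2.8, -1.5, 0.0006, -0.0005, -0.0315]
[-27.2, 2.0, -1.4, 0.0006, -0.0005, -0.0315]
[-27.2, 1.1, -1.4, 0.0006, -0.0005, -0.0315]
[-27.3, 0.2, -1.4, 0.0006, -0.0005, -0.0315]
[-27.3, -0.6, -1.4, 0.0006, -0.0005, -0.0315]
[-27.2, -1.5, -1.4, 0.0006, -0.0005, -0.0315]
[-27.2, -2.3, -1.4, 0.0006, -0.0005, -0.0315]
[-27.1, -3.2, -1.4, 0.0006, -0.0005, -0.0315]
[-27.0, -4.0, -1.3, 0.0006, -0.0005, -0.0315]
```

apply_moves([
  [-27,3.7,-4,0,0,-0.0315],
  [-27.1,2.8,-4,0,0,-0.0315],
  [-27.2,2,-4,0,0,-0.0315],
  [-27.2,1.1,-4,0,0,-0.0315],
  [-27.3,0.2,-4,0,0,-0.0315],
])

```text
time: 14.8
tool_pos: [500.5, 175.3, 166.3]
tcp_rot: [-180.0, 0.0, 75.6]
ft_force: [-0.5, -0.5, -0.5]
finger_gap: 9.6
grip_force: 58.6
```

apply_moves([
  [-27.3,-0.6,0,0,0,-0.0315],
  [-27.2,-1.5,0,0,0,-0.0315],
  [-27.2,-2.3,2,0,0,-0.0315],
  [-27.1,-3.2,2,0,0,-0.0315],
  [-27,-4,2,0,0,-0.0315],
])

```text
time: 15.42
tool_pos: [463.6, 44.0, 160.2]
tcp_rot: [-180.0, 0.0, 84.6]
ft_force: [0.1, -0.0, 0.5]
finger_gap: 9.4
grip_force: 58.6
```

apply_moves([
  [0,0,0,0,0,0],
  [0,0,0,0,0,0],
  [0,0,0,0,0,0],
  [0,0,0,0,0,0],
  [0,0,0,0,0,0],
])

```text
time: 16.05
tool_pos: [464.3, 45.2, 160.3]
tcp_rot: [-180.0, -0.0, 84.6]
ft_force: [0.2, -0.3, -0.2]
finger_gap: 9.4
grip_force: 58.6
```

Run:
```python
from h import *
np.set_printoptions(precision=2,suppress=True)
P=[]
for i in range(3):
    p,d,s=snap('wrist'); P.append(s['tool_pos'])
print(np.array(P),s['tcp_rot'],s['ft_force'])
cv2.imwrite('pics/w5.png',p[:,:,::-1])
C=cloud('wrist',d,s)
o=np.array([467.5,34,0]); Rm=Ro.from_euler('z',-5.4,degrees=True).as_matrix(); M=(C-o)@Rm; t=(s['tool_pos']-o)@Rm; print('tcp local',t)
x,y,z=M[...,0],M[...,1],M[...,2]; ok=d>0
a=M[ok&(x>10)&(x<35)&(z>99)&(z<108)&(y>-12)&(y<10)]; print('plate top y',np.percentile(a[:,1],[1,5,50,95,99]),np.median(a[:,2]))
a=M[ok&(x>-30)&(x<-12)&(z>99)&(z<108)&(y>-12)&(y<10)]; print('plate top left y',len(a),np.percentile(a[:,1],[1,5,50,95,99]) if len(a) else '')
a=M[ok&(abs(x+2)<12)&(y>20)&(y<45)&(z>80)&(z<100)]; print('stub',len(a),a.min(0),a.max(0))
c=M[ok&(abs(x-t[0])<9)&(abs(y-t[1])<9)&(z>t[2]-38)&(z<t[2]+28)]
for lo in range(-38,26,6):
    q=c[(c[:,2]-t[2]>=lo)&(c[:,2]-t[2]<lo+6)]
    if len(q): print(lo,len(q),q.min(0)-t,q.max(0)-t, np.median(q,0)-t)
plan([466.4,43.1,137.3],[180,0,84.6],5)
```

```text
[[464.27  45.2  160.27]
 [464.24  45.14 160.28]
 [464.24  45.04 160.28]] [-180.     0.    84.6] [-0.47 -0.17 -1.13]
tcp local [ -4.28  10.69 160.28]
plate top y [-6.12 -5.79 -0.44  3.56  3.74] 104.50800838735476
plate top left y 242 [-6.27 -5.62 -0.03  3.65  4.13]
stub 464 [-11.27  20.08  82.22] [ 6.34 31.73 97.03]
-38 14 [ -8.56   2.05 -35.92] [  8.99   2.7  -32.33] [  7.45   2.38 -34.23]
-32 71 [ -8.95  -1.75 -31.98] [  8.81   3.05 -26.06] [  3.89   2.37 -29.2 ]
-26 36 [ -8.89   0.92 -25.98] [  8.45   3.17 -20.38] [  4.9    2.53 -23.03]
-20 127 [ -8.64  -3.15 -19.75] [  8.82   3.   -14.01] [  3.     2.37 -15.78]
-14 94 [ -8.95  -1.01 -13.96] [ 8.66  3.18 -8.11] [ -1.     2.48 -10.7 ]
-8 119 [-8.66  1.19 -7.93] [ 7.07  3.17 -2.04] [-0.45  2.53 -4.86]
-2 129 [-8.88  1.71 -1.97] [6.95 3.37 4.  ] [-0.97  2.55  1.96]
4 105 [-8.17  2.07  4.07] [ 6.8   3.55 10.  ] [-0.45  2.63  7.77]
10 95 [-5.37  2.   10.02] [ 4.04  3.51 15.99] [-0.94  2.66 13.3 ]
16 108 [-5.25  2.01 16.27] [ 3.81  3.62 21.91] [-0.93  2.62 19.15]
22 325 [-5.49 -5.12 22.01] [ 4.1   8.94 27.86] [-0.46  0.6  24.42]
delta world [  2.19  -1.87 -22.94] rotvec/N [-0.  0. -0.]
[-0.3, 0.5, 4.6, -0.0, 0.0, -0.0]
[-0.3, 0.5, 4.6, -0.0, 0.0, -0.0]
[-0.3, 0.5, 4.6, -0.0, 0.0, -0.0]
[-0.3, 0.5, 4.6, -0.0, 0.0, -0.0]
[-0.3, 0.5, 4.6, -0.0, 0.0, -0.0]
```

View pics/w5.png

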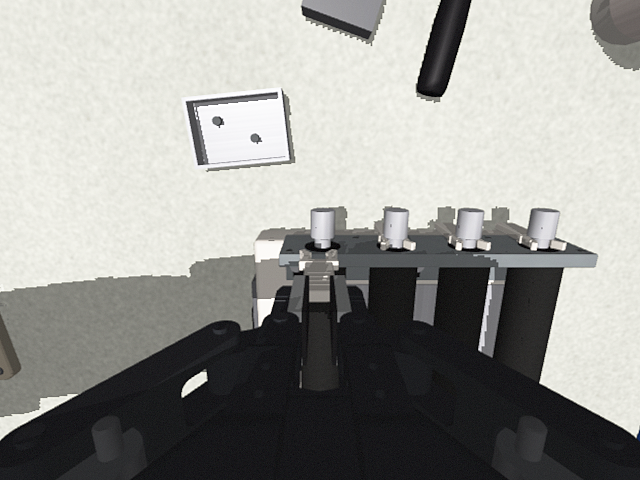

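The picture shows the clip at (320,262), just above and outboard of the plate, with the groove neck at (322,240). The clip's inner face is about 3.5 mm from the plate face. I lower it until it overlaps the plate's top, then feel for the plate.

apply_moves([
  [-0.4,0.8,6,0,0,0],
  [-0.4,0.8,6,0,0,0],
  [-0.4,0.9,6,0,0,0],
  [-0.4,0,5,0,0,0],
  [0,0,0,0,0,0],
])

```text
time: 16.82
tool_pos: [466.1, 43.0, 136.6]
tcp_rot: [-179.9, 0.0, 84.6]
ft_force: [0.9, -1.5, 0.3]
finger_gap: 9.3
grip_force: 58.6
```

apply_moves([
  [-0.5,0,0,0,0,0],
  [-0.5,0,0,0,0,0],
  [0,0,0,0,0,0],
  [0,0,0,0,0,0],
  [0,0,0,0,0,0],
])

```text
time: 17.45
tool_pos: [466.5, 42.0, 137.3]
tcp_rot: [180.0, 0.0, 84.6]
ft_force: [0.2, -0.1, 0.2]
finger_gap: 9.8
grip_force: 58.6
```

apply_moves([
  [-0.4,0,0,0,0,0],
  [-0.3,0,0,0,0,0],
  [0,0,0,0,0,0],
  [0,0,0,0,0,0],
  [0,0,0,0,0,0],
])

```text
time: 18.08
tool_pos: [466.4, 41.3, 137.3]
tcp_rot: [180.0, 0.0, 84.6]
ft_force: [-0.8, 0.4, -0.3]
finger_gap: 9.7
grip_force: 58.6
```

apply_moves([
  [-0.4,0,0,0,0,0],
  [-0.3,0,0,0,0,0],
  [0,0,0,0,0,0],
  [0,0,0,0,0,0],
  [0,0,0,0,0,0],
])

```text
time: 18.7
tool_pos: [466.3, 40.6, 137.3]
tcp_rot: [180.0, 0.0, 84.6]
ft_force: [-0.3, 0.5, 0.6]
finger_gap: 9.5
grip_force: 58.6
```

```bash
python3 -c "
from h import *
s=sense(); print(s['tool_pos'],s['ft_force'],s['wrist_torque'])"
```

```text
[466.33929989  40.62280414 137.29710431] [-0.25837388  0.45401499  0.59860821] [ 0.00874726 -0.02019468 -0.02949962]
```

apply_moves([
  [-0.4,0,0,0,0,0],
  [-0.3,0,0,0,0,0],
  [0,0,0,0,0,0],
  [0,0,0,0,0,0],
  [0,0,0,0,0,0],
])

```text
time: 19.32
tool_pos: [466.3, 39.9, 137.3]
tcp_rot: [-180.0, 0.0, 84.6]
ft_force: [0.6, 0.1, -0.4]
finger_gap: 9.7
grip_force: 58.7
```

apply_moves([
  [-0.4,0,0,0,0,0],
  [-0.3,0,0,0,0,0],
  [0,0,0,0,0,0],
  [0,0,0,0,0,0],
  [0,0,0,0,0,0],
])

```text
time: 19.95
tool_pos: [466.2, 39.2, 137.3]
tcp_rot: [180.0, -0.0, 84.6]
ft_force: [-0.6, -0.1, 1.0]
finger_gap: 9.5
grip_force: 58.7
```

Run:
```python
from h import *
np.set_printoptions(precision=2,suppress=True)
p,d,s=snap('wrist'); q,d2,_=snap('scene')
o=np.zeros((600,800,3),np.uint8)
o[:450,:450]=cv2.resize(p[200:350,245:395],(450,450),interpolation=3)
o[:350,450:]=cv2.resize(q[120:220,270:370],(350,350),interpolation=3)
cv2.imwrite('pics/c6.png',o[:450,:,::-1])
C=cloud('wrist',d,s); oo=np.array([467.5,34,0]); Rm=Ro.from_euler('z',-5.4,degrees=True).as_matrix(); M=(C-oo)@Rm; t=(s['tool_pos']-oo)@Rm; print('tcp local',t)
x,y,z=M[...,0],M[...,1],M[...,2]; ok=d>0
for a,b in [(12,35),(-30,-17)]:
    a=M[ok&(x>a)&(x<b)&(z>95)&(z<108)&(y>-12)&(y<10)]; print('plate top y',np.percentile(a[:,1],[1,5,50,95,99]),np.percentile(a[:,2],[5,50,95]))
c=M[ok&(abs(x-t[0])<14)&(abs(y-t[1])<9)&(z>80)&(z<160)]
for lo in range(84,160,4):
    q=c[(c[:,2]>=lo)&(c[:,2]<lo+4)]
    if len(q): print(lo,len(q),q.min(0)-t*[1,0,0],q.max(0)-t*[1,0,0], np.median(q,0)[1])
```

```text
tcp local [ -1.77   5.08 137.31]
plate top y [-6.37 -5.91  0.24  3.59  3.75] [ 96.87 104.47 105.64]
plate top y [-6.46 -5.95  0.32  3.77  4.02] [ 97.25 104.4  105.59]
84 27 [-9.99  2.93 84.02] [13.91 13.33 87.96] 4.053483488093539
88 118 [-9.07  3.37 88.18] [13.67 14.05 91.99] 7.376073764192516
92 185 [-8.29  3.13 92.  ] [13.99 13.99 95.98] 9.491811350176645
96 52 [-13.97   3.    96.01] [13.86 14.07 99.95] 3.894023850095601
100 105 [-13.85  -3.13 100.05] [ 13.64   9.6  103.97] 3.878078433141419
104 102 [-13.71  -3.85 104.01] [ 13.97   9.98 107.98] 6.266111625672419
108 59 [-10.84   5.27 108.01] [  8.77   9.76 111.97] 8.986153769330501
112 30 [ -9.93   7.82 112.03] [  7.93   9.52 115.83] 9.100566634127542
116 53 [-12.06   8.36 116.18] [  9.98   9.62 119.97] 8.830372594952047
120 189 [-12.56   3.3  120.04] [  9.97   9.23 123.98] 8.25327584761275
124 71 [ -8.92   7.82 124.14] [  6.88   9.29 127.94] 8.683901770351149
128 83 [ -8.66   7.99 128.05] [  6.69   9.24 131.93] 8.584104087808711
132 83 [ -8.58   7.66 132.26] [  6.61   9.02 136.  ] 8.438935820367934
136 73 [ -8.9    7.29 136.  ] [  6.98   8.81 139.99] 8.395162335078325
140 99 [ -8.78   7.44 140.03] [  6.8    9.25 143.83] 8.27691259771184
144 81 [ -8.09   7.5  144.01] [  6.12   9.16 147.98] 8.353510436335567
148 75 [ -5.37   7.31 148.09] [  3.99   8.93 151.99] 8.291789729653752
152 70 [ -5.32   7.19 152.04] [  3.87   8.67 155.97] 8.048270323979203
156 77 [ -5.2    6.98 156.  ] [  3.8    8.67 159.99] 7.723807446548676
```

View pics/c6.png

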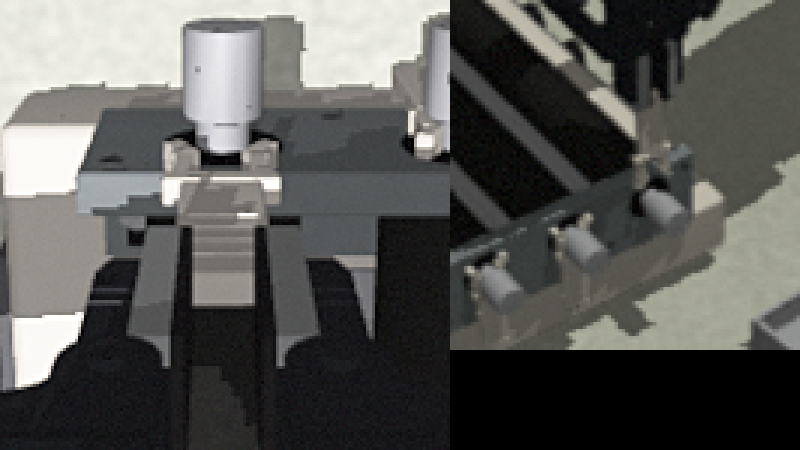

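The crop shows the clip's jaws at (221,165) against the plate and centred on the stub. The clip touched the plate and tilted about 1.6° in the pads. I back off, turn the tool to bring the clip upright and grip firmer.

apply_moves([
  [0.9,0,0,0,0,0],
  [0.9,0,0,0,0,0],
  [0,0,0,0,-0.028,0],
  [0,0,0,0,0,0],
  [0,0,0,0,0,0],
], grip_force=90)

```text
time: 20.68
tool_pos: [466.3, 41.3, 137.3]
tcp_rot: [-180.0, 1.6, 84.6]
ft_force: [0.1, 0.2, -0.3]
finger_gap: 5.9
grip_force: 88.4
```

```bash
cat > look.py <<'E'
from h import *
np.set_printoptions(precision=2,suppress=True)
p,d,s=snap('wrist')
print(s['tool_pos'],s['tcp_rot'],s['ft_force'],s['time'],s['finger_gap'])
C=cloud('wrist',d,s); oo=np.array([467.5,34,0]); Rm=Ro.from_euler('z',-5.4,degrees=True).as_matrix(); M=(C-oo)@Rm; t=(s['tool_pos']-oo)@Rm; print('tcp local',t)
x,y,z=M[...,0],M[...,1],M[...,2]; ok=d>0
for a,b in [(12,35),(-30,-17)]:
    a=M[ok&(x>a)&(x<b)&(z>102)&(z<108)&(y>-12)&(y<10)]; print('plate top y',np.percentile(a[:,1],[1,5,50,95,99]))
c=M[ok&(abs(x-t[0]+1)<7)&(abs(y-t[1]-3)<2)&(z>t[2]-22)&(z<t[2]+22)]
f=np.polyfit(c[:,2]-t[2],c[:,1],1); r=c[:,1]-np.polyval(f,c[:,2]-t[2]); k=abs(r)<.7; f=np.polyfit(c[k,2]-t[2],c[k,1],1)
print('face slope deg',np.degrees(f[0]),'outer face y at tcp',f[1],'at eye',np.polyval(f,-24))
E
python3 look.py
```

```text
[466.34  41.25 137.25] [-179.99    1.61   84.62] [ 0.14  0.17 -0.31] 20.675 5.948349189787666
tcp local [ -1.84   7.11 137.25]
plate top y [-5.95 -5.44 -0.7   3.53  3.7 ]
plate top y [-5.76 -5.41 -0.68  3.57  3.71]
face slope deg 1.3042684873091481 outer face y at tcp 10.067953650416714 at eye 9.5216229440115
```

apply_moves([
  [0,0,0,0,0.018,0],
  [0,0,0,0,0,0],
  [0,0,0,0,0,0],
  [0,0,0,0,0,0],
  [0,0,0,0,0,0],
])

```text
time: 21.35
tool_pos: [466.4, 41.0, 137.3]
tcp_rot: [-180.0, 0.6, 84.6]
ft_force: [0.1, -0.3, -0.7]
finger_gap: 6.0
grip_force: 88.4
```

```bash
python3 look.py
```

```text
[466.36  41.04 137.28] [-180.      0.58   84.59] [ 0.1  -0.29 -0.66] 21.35 6.00734510671264
tcp local [ -1.79   6.91 137.28]
plate top y [-6.2  -5.78 -0.82  3.5   3.79]
plate top y [-6.25 -5.72 -0.8   3.51  3.78]
face slope deg 0.6589046845700931 outer face y at tcp 9.66577287908361 at eye 9.389771530222102
```

apply_moves([
  [0.1,0,3,0,0,0],
  [0,0,3,0,0,0],
  [0,0,3,0,0,0],
  [0,0,2,0,0,0],
  [0,0,0,0,0,0],
])

```text
time: 22.02
tool_pos: [466.2, 41.0, 126.0]
tcp_rot: [-180.0, 0.6, 84.6]
ft_force: [0.4, -1.0, -0.7]
finger_gap: 6.2
grip_force: 88.4
```

```bash
python3 look.py
```

```text
[466.2   41.02 126.04] [-179.98    0.57   84.58] [ 0.43 -0.97 -0.74] 22.025 6.194508255422144
tcp local [ -1.95   6.87 126.04]
plate top y [-6.05 -5.63 -0.73  3.51  3.78]
plate top y [-5.92 -5.53 -0.66  3.41  3.69]
face slope deg 0.5509095675564529 outer face y at tcp 9.648985365369377 at eye 9.41822090533902
```

apply_moves([
  [0,0,1,0,0,0],
  [0,0,1,0,0,0],
  [0,0,1,0,0,0],
  [0,0,1,0,0,0],
  [0,0,0,0,0,0],
])

```text
time: 22.7
tool_pos: [466.3, 41.0, 122.2]
tcp_rot: [-180.0, 0.6, 84.6]
ft_force: [0.4, -0.3, -1.1]
finger_gap: 6.0
grip_force: 88.4
```

apply_moves([
  [0,0,0.5,0,0,0],
  [0,0,0.5,0,0,0],
  [0,0,0.5,0,0,0],
  [0,0,0.5,0,0,0],
  [0,0,0,0,0,0],
])

```text
time: 23.32
tool_pos: [466.8, 40.9, 120.8]
tcp_rot: [179.9, 0.6, 84.6]
ft_force: [0.4, 0.3, 3.3]
finger_gap: 6.1
grip_force: 90.2
```

apply_moves([
  [0,0,0.5,0,0,0],
  [0,0,0.5,0,0,0],
  [0,0,0.5,0,0,0],
  [0,0,0.5,0,0,0],
  [0,0,0,0,0,0],
])

```text
time: 23.95
tool_pos: [467.7, 40.9, 119.9]
tcp_rot: [179.8, 0.6, 84.6]
ft_force: [0.1, 0.4, 11.1]
finger_gap: 6.3
grip_force: 93.7
```

apply_moves([
  [0,0,0.5,0,0,0],
  [0,0,0.5,0,0,0],
  [0,0,0.5,0,0,0],
  [0,0,0.5,0,0,0],
  [0,0,0,0,0,0],
])

```text
time: 24.58
tool_pos: [467.5, 40.9, 117.5]
tcp_rot: [179.8, 0.6, 84.6]
ft_force: [0.8, 0.3, 6.6]
finger_gap: 6.0
grip_force: 92.6
```

apply_moves([
  [0,0,0.6,0,0,0],
  [0,0,0.6,0,0,0],
  [0,0,0.6,0,0,0],
  [0,0,0.6,0,0,0],
  [0,0,0,0,0,0],
])

```text
time: 25.2
tool_pos: [466.0, 40.9, 113.4]
tcp_rot: [-180.0, 0.6, 84.6]
ft_force: [0.4, 0.1, -0.2]
finger_gap: 6.2
grip_force: 89.4
```

apply_moves([
  [0,0,0.6,0,0,0],
  [0,0,0.6,0,0,0],
  [0,0,0.6,0,0,0],
  [0,0,0.6,0,0,0],
  [0,0,0,0,0,0],
])

```text
time: 25.82
tool_pos: [466.8, 40.8, 112.0]
tcp_rot: [179.9, 0.6, 84.6]
ft_force: [0.6, -0.6, 5.6]
finger_gap: 5.9
grip_force: 91.1
```

Snap passed and the push is rising again. I press up to about 15 N.

apply_moves([
  [0,0,0.6,0,0,0],
  [0,0,0.6,0,0,0],
  [0,0,0.6,0,0,0],
  [0,0,0,0,0,0],
  [0,0,0,0,0,0],
])

```text
time: 26.45
tool_pos: [467.8, 40.8, 111.6]
tcp_rot: [179.8, 0.6, 84.6]
ft_force: [-0.4, -0.5, 12.3]
finger_gap: 6.3
grip_force: 94.2
```

apply_moves([
  [0,0,0.4,0,0,0],
  [0,0,0.3,0,0,0],
  [0,0,0,0,0,0],
  [0,0,0,0,0,0],
  [0,0,0,0,0,0],
])

```text
time: 27.08
tool_pos: [468.3, 40.8, 111.4]
tcp_rot: [179.8, 0.6, 84.6]
ft_force: [-1.1, 0.5, 15.0]
finger_gap: 5.7
grip_force: 95.8
```

It is seated at 15 N and stiff, at TCP z 111.4 against the expected 111.2. I relieve the load, open and rise.

apply_moves([
  [0,0,-1,0,0,0],
  [0,0,-1,0,0,0],
  [0,0,-0.5,0,0,0],
  [0,0,0,0,0,0],
  [0,0,0,0,0,0],
])

```text
time: 27.7
tool_pos: [466.8, 40.9, 111.9]
tcp_rot: [179.9, 0.6, 84.6]
ft_force: [1.1, 0.1, 6.9]
finger_gap: 6.0
grip_force: 91.3
```

apply_moves([
  [0,0,0,0,0,0],
  [0,0,0,0,0,0],
  [0,0,0,0,0,0],
  [0,0,0,0,0,0],
  [0,0,0,0,0,0],
], fingers=34)

```text
time: 28.32
tool_pos: [466.3, 40.8, 111.4]
tcp_rot: [-180.0, 0.6, 84.6]
ft_force: [0.0, -0.7, 1.0]
finger_gap: 34.2
grip_force: 0.0
```

apply_moves([
  [0,0,-5,0,0,0],
  [0,0,-15,0,0,0],
  [0,0,-25,0,0,0],
  [0,0,-30,0,0,0],
  [0,0,-30,0,0,0],
])

```text
time: 28.95
tool_pos: [466.6, 41.9, 218.8]
tcp_rot: [179.9, 0.6, 84.6]
ft_force: [1.0, 0.2, 0.6]
finger_gap: 34.1
grip_force: 0.0
```

Run:
```python
from h import *
np.set_printoptions(precision=1,suppress=True)
p,d,s=snap('wrist'); q,d2,_=snap('scene')
print(s['tool_pos'],s['ft_force'],s['finger_gap'],s['time'])
o=np.zeros((500,800,3),np.uint8)
o[:450,:450]=cv2.resize(p[170:320,245:395],(450,450),interpolation=3)
o[:350,450:]=cv2.resize(q[130:200,280:350],(350,350),interpolation=3)
cv2.imwrite('pics/c7.png',o[:,:,::-1])
C=cloud('wrist',d,s); oo=np.array([467.5,34,0]); Rm=Ro.from_euler('z',-5.4,degrees=True).as_matrix(); M=(C-oo)@Rm
x,y,z=M[...,0],M[...,1],M[...,2]; ok=d>0
c=M[ok&(abs(x+2)<14)&(y>-2)&(y<12)&(z>80)&(z<150)]
for lo in range(80,150,4):
    k=c[(c[:,2]>=lo)&(c[:,2]<lo+4)]
    if len(k): print(lo,len(k),np.percentile(k,5,axis=0),np.percentile(k,95,axis=0))
a=M[ok&(abs(x+2)<4)&(z>80)&(z<100)&(y>12)]; print('tip',a[:,1].max())
print([(np.round(r['xyz'],1),round(r['confidence'],2)) for r in models.place_of('clip_eye','wrist')])
```

```text
[466.6  41.9 218.8] [1.  0.2 0.6] 34.11579153738925 28.95
80 7 [-14.2   3.5  80.7] [10.1  9.7 83.4]
84 13 [-15.    3.4  84.4] [11.4  9.7 87.3]
88 34 [-14.8   3.5  88.7] [10.3 11.5 91.9]
92 43 [-14.    3.4  92.4] [ 9.7 11.9 95.5]
96 79 [-13.3   3.3  96.2] [ 8.8  9.7 99.1]
100 47 [-14.7   0.7 100.4] [ 10.4   9.8 103.9]
104 88 [-15.7  -1.7 104.2] [ 11.1   9.7 107.4]
108 25 [ -9.2   9.3 108.1] [  4.1   9.8 111.8]
112 20 [ -9.4   9.4 112.6] [  4.    9.9 115.9]
116 14 [-10.    8.8 116.4] [  5.   10.  119.8]
120 29 [ -8.8   9.3 120.1] [  4.3  10.3 123.1]
124 21 [ -9.1   9.5 124.3] [  4.5  10.2 127.7]
128 36 [ -8.3   9.  128.5] [  4.6  10.3 130.9]
132 60 [ -9.6   3.8 132.9] [  4.3   9.7 136. ]
136 118 [ -8.8   4.  136.1] [  4.4   9.5 137.7]
tip 31.690425125284126
[(array([466.3,  41.4,  90.9]), 0.87), (array([468. ,  35.1,   1.8]), 0.26)]
```

View pics/c7.png

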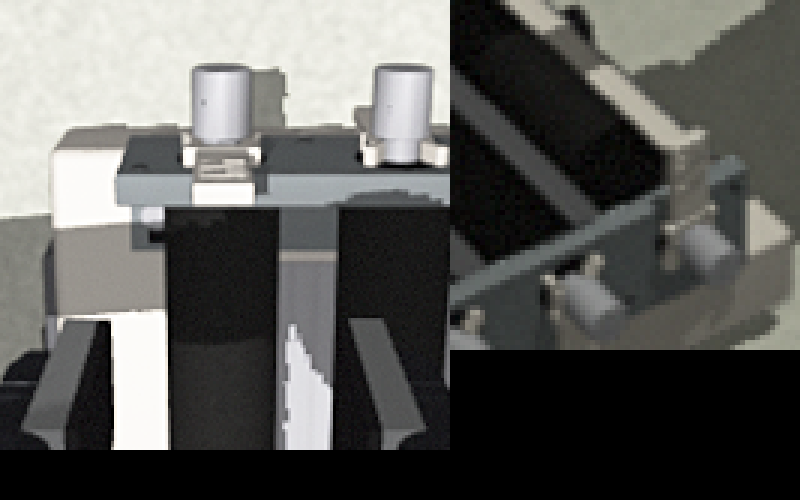

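The picture shows the clip upright at (225,165), against the plate and over the axle. Its top at about 137 puts the eye at about 87, on the axle line, and the stub tip is still fully out. The gripper is clear, so I hand in.

```bash
python3 -c "
from bench import job; print(job.hand_in())"
```

```text
the job is handed in; nothing more can be done
None
```

I drew the nearest axle fully out and pressed the large clip home in its groove; it snapped over and seated at 15 N. I then let go, touched nothing else on the bench, and handed the job in at about 29 s.

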